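# Slide the long printer plate off the sorting stand and put it in the parts tray

### The job

The long thin aluminium plate lies flat in one lane of the sorting stand, where fingers cannot get hold of it. Slide it along its lane towards the robot until its end sticks out a good way (about 5 cm) past the front edge of the stand while the rest still lies on the stand, then take it by that overhanging end, lift it off and lay it flat in the middle of the black parts tray. Leave the short plate where it lies.

Things in the scene. Friction and masses are not known exactly. Their poses are not given: they have to be found in the camera images.
- long_plate_center (a point): centre (half-way through the thickness) of the part to move: a loose flat aluminium plate, 180 mm long (x axis, along its lane), 56 mm wide (y), 3 mm thick (z up), about 85 g, rows of small dark slots, nothing raised. It lies in any one of the stand's three lanes, near end 10 to 35 mm inside the front edge. Closed fingertips pressed on its top with 5 to 20 N drag it along.
- short_plate_center (a point): centre of the short aluminium plate that must stay: 90 mm long (x) by 56 mm wide (y) by 3 mm thick, lying flat in another lane of the stand. (The third lane holds a black roller 180 mm long, 22 mm tall.)
- stand: fixed grey block, 240 mm deep (x axis, along the lanes), 222 mm wide (y), 60 mm tall; origin: centre of its underside. Front face at its x = -120 mm, towards the robot; the table is clear 90 mm in front. Flat top with four ribs along x, 6 mm wide, 5 mm high, at y = -108, -36, 36, 108 mm: three lanes 66 mm wide centred at y = -72, 0, 72 mm, open in front. Turned up to 9 degrees.
- tray_in (a point): centre of the inner floor (5 mm above the table) of the fixed black parts tray, left or right of the stand: an open box, inside 260 mm long (x axis, away from the robot) by 150 mm wide (y), 5 mm walls with rims 18 mm above the table; turned up to 9 degrees
Not all that is in view belongs to the job. What is shaped like the part that bears long_plate_center but orange is not meant.

How it is judged:
By the outcome, as a careful person would: the job done as asked, in the order asked, and still so for the second after the job is handed in, with the robot touching nothing.
It also fails if it takes over 54 s, if anything falls off the work surface, if the arm or the gripper's body presses on something with over 40 N, if the wrist force passes 120 N, or if a joint passes its speed limit or range.

### The arm

A 7-joint arm with a two-finger parallel gripper is mounted at the origin on the work surface. World frame = base frame: x ahead of the robot, y to its left, z up, the work surface at z = 0. Lengths are in m, angles in rad, forces in N, time in s.
With the tool pointing down it reaches from about 0.4 to 0.85 m from the base axis. Payload 10.4 kg.
Tool frame: the origin (TCP) lies between the finger pads; the fingertips stand 19 mm ahead of it and the grasp point (between the pads) is the TCP; z points along the fingers, y is the line along which they close (so a half turn about z gives the same grasp; the last joint's range is limited). The gripper opens to 85 mm and grips with 20 to 120 N. Pads are 22 mm wide; open, the fingers measure 114 mm over their backs; the gripper's body (76 mm by 85 mm) begins 54 mm behind the grasp point. The pads swing forward as they close: fully open they stand 13 mm farther back than shut.
Start: joints at [1.254, 0.332, -0.065, 1.46, 0.022, 1.35, -0.088], TCP at [0.181, -0.598, 0.25] pointing down, gripper open.
Joint ranges: [-2.6, 2.6], [-0.5, 2.12], [-1.47, 1.34], [0.16, 2.42], [-1.27, 4.41], [0.06, 2.06], [-2.6, 2.6]. Speed limits (rad/s): [2.22, 2.22, 2.79, 2.79, 3.14, 3.14, 3.14].

### API

Orientations are given as a 3x3 rotation matrix whose columns are the frame's x, y, z axes.
In Python, from rig import manip gives the robot as it stands. The module is installed in compiled form; this text tells all that it offers.
- The arm moves only by the tool step_arm, never from a script. Its argument "deltas" is a list of rows, each an object of numbers: "tx", "ty", "tz": the shift along the tool's x, y, z each as a share of 40 mm, from -1 to 1; "rx", "ry", "rz": the turn, a rotation vector about the tool's x, y, z each as a share of 90 degrees, from -1 to 1; "fingers": the opening in per cent of the stroke, from 0 (shut) to 100 (fully open). In form: [{"tx": .., "ty": .., "tz": .., "rx": .., "ry": .., "rz": .., "fingers": ..}, ...]. A call has 1 to 20 rows; each row shifts and turns the commanded pose from where the row before left it, along the tool's axes as they then stand; what a row does not reach is not made up. A row lasts 1/10 s, in which the tool goes at most 50 mm and 8.59 degrees, less where a joint would pass 70% of its speed; a pose out of reach is approached as far as the arm can. A call with a number of a shift or a turn outside -1 to 1 is refused whole. A call with a gripper value outside its range is refused whole. The fingers move at their own pace and stop on an object; "squeeze" is the grip in N (left out, the last holds). Time passes only in rows, so rows that do not move let the fingers close. It gives the time, the measured TCP pose, the force, the opening and the grip force at its end, in the units of the state.
- manip.observe(): the state, without advancing time (a new reading comes with each control period).
- manip.snapshot(name): name is "scene" or "top"; returns the picture (384x512x3 uint8, red, green, blue); there is no depth.
- manip.get_calibration(name): a dict with "fx", "fy", "cx", "cy" (pixels), "dist_coeffs" ([k1, k2, p1, p2, k3] as OpenCV has them; the pictures are not rectified), "R" (3x3) and "t" (3): a world point X has camera coordinates R X + t. Camera axes: x right, y down, z forward; pixel columns grow to the right and rows downward; lengths in m; the calibration is good to about 2 mm. A picture is of the moment at which its call begins. get_calibration takes no time and is no camera call.
- manip.sign_off(): hands the job in; it is judged then, once.
Trained networks look in the newest picture that a camera, given by its name, has taken for a name from the list of things; names that differ only in an ending like _2 or _b are one class to them, and where a whole thing is asked for, a point or a joint stands for the part that bears it (a point fixed in the world has none). Each returns a list of dicts, best first, with "confidence" (0 to 1); they miss things now and then, are a little off and sometimes report something else, mostly with a low value. They report only what shows in the picture. A call takes as long as a camera call. They do not tell look-alikes from the thing itself.
- manip.recognise(target, camera): "position" ([x, y, z] in m, in the coordinates of the camera as it stood for that picture, good to about 4 mm: the middle of the surface that is visible of it).
- manip.masks_of(target, camera): "mask" (384x512 bool, what is visible of it).
- manip.place_of(target, camera): "position" ([x, y, z] in m, in the coordinates of the camera as it stood for that picture, good to about 4 mm: a listed point, or the origin of a listed thing).
The state is a dict: "time": time; "joints": joint angles; "joint_velocities": joint speeds; "tau": joint torques, N m; "eef_pos": TCP position; "eef_rot": TCP orientation; "ft_force": force on the tool from outside, world axes, zero at the start; "torque": the same for the moment, N m; "opening": opening from 0.0 (shut) to 1.0 (fully open); "gripper_force": force on a finger pad.
Only numpy, scipy, OpenCV 4.12 (cv2) and the standard library are available. Lean on these libraries where they do the work, as an engineer would, in place of code of your own. Each camera call takes 0.05 s, during which the arm holds its last target. There are 200 camera calls.

## Working session

There is one attempt and no reset: what is moved stays moved. The work goes in short steps, Python scripts to look and compute and a tool call to move; the robot and the scene stay as the last step left them, time stands still between calls to the robot, and variables do not carry over. Pictures are saved under pics/ and viewed, at most 10 in all, crops included, and the job is handed in when it is done.

Besides the shell and the picture viewer there is one more tool, called after ">>>" by a JSON object that holds its "name" and its "arguments". step_arm: Moves the arm, as the interface text tells. Its arguments: {"type":"object","properties":{"deltas":{"type":"array","items":{"type":"object","properties":{"tx":{"type":"number","minimum":-1,"maximum":1},"ty":{"type":"number","minimum":-1,"maximum":1},"tz":{"type":"number","minimum":-1,"maximum":1},"rx":{"type":"number","minimum":-1,"maximum":1},"ry":{"type":"number","minimum":-1,"maximum":1},"rz":{"type":"number","minimum":-1,"maximum":1},"fingers":{"type":"number"}}}},"squeeze":{"type":"number"}},"required":["deltas"]}

```bash
mkdir -p pics
cat > h.py <<'E'
import numpy as np, cv2
from rig import manip
def cal(n):
    c=manip.get_calibration(n); K=np.array([[c['fx'],0,c['cx']],[0,c['fy'],c['cy']],[0,0,1.]])
    return K,np.array(c['dist_coeffs']),np.array(c['R']),np.array(c['t'])
def px2w(n,pts,z):
    K,d,R,t=cal(n); u=cv2.undistortPoints(np.array(pts,float).reshape(-1,1,2),K,d).reshape(-1,2)
    o=-R.T@t; r=np.c_[u,np.ones(len(u))]@R
    return o+r*((z-o[2])/r[:,2])[:,None]
def w2px(n,P):
    K,d,R,t=cal(n); return cv2.projectPoints(np.array(P,float).reshape(-1,3),cv2.Rodrigues(R)[0],t,K,d)[0].reshape(-1,2)
def c2w(n,p):
    K,d,R,t=cal(n); return R.T@(np.array(p)-t)
def snap(n,f):
    im=manip.snapshot(n); cv2.imwrite('pics/'+f,im[:,:,::-1]); return im
E
python3 - <<'E'
from h import *
np.set_printoptions(precision=4,suppress=True)
a=snap('top','top0.png');b=snap('scene','scene0.png')
for n in('top','scene'):
    print(n,'cam',-cal(n)[2].T@cal(n)[3])
    for T in('long_plate_center','short_plate_center','stand','tray_in'):
        print(T,[(c2w(n,r['position']),r['confidence']) for r in manip.place_of(T,n)])
s=manip.observe();print(s['time'],s['eef_pos'],s['eef_rot'],s['opening'])
E
```

```text
top cam [ 0.4192 -0.0106  0.9325]
long_plate_center [(array([ 0.4132, -0.1124,  0.0029]), 0.85), (array([ 0.6474, -0.0514,  0.0634]), 0.65)]
short_plate_center [(array([0.6504, 0.0212, 0.0623]), 0.78)]
stand [(array([0.6615, 0.0235, 0.0027]), 0.86)]
tray_in [(array([0.5549, 0.3128, 0.0069]), 0.58)]
scene cam [0.9061 0.4659 0.6254]
long_plate_center [(array([ 0.4166, -0.1211, -0.0008]), 0.95), (array([ 0.6568, -0.049 ,  0.0606]), 0.57)]
short_plate_center [(array([0.6564, 0.0209, 0.0611]), 0.58)]
stand [(array([ 0.6666,  0.0226, -0.0013]), 0.6)]
tray_in [(array([0.5556, 0.3113, 0.0067]), 0.75)]
0.5 [ 0.181  -0.5982  0.2503] [[ 0.9572  0.2896 -0.    ]
 [ 0.2896 -0.9572  0.    ]
 [-0.     -0.     -1.    ]] 1.003231984339499
```

View pics/top0.png

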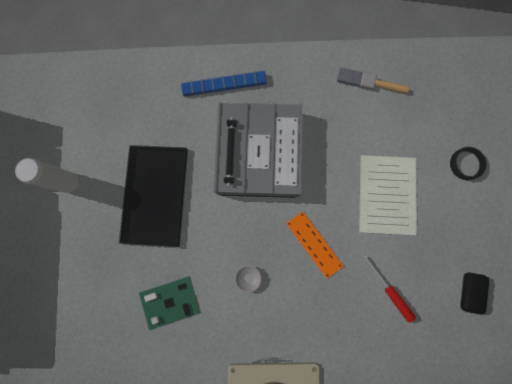

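View pics/scene0.png

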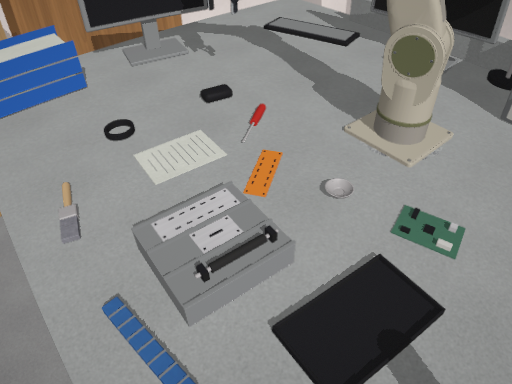

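The top view (up is +x, left is +y) shows the stand at about px (260,150), with the long plate in its right lane at (287,152). The short plate is in the middle lane, the roller in the left lane, and the orange decoy at (315,244). The tray is at (153,196), with a tall white post beyond it at about (30–75,180). Next I'll measure the yaws.

Run:
```python
from h import *
np.set_printoptions(precision=4,suppress=True)
im=snap('top','top1.png')
def rect(P):
    c,wh,a=cv2.minAreaRect((P[:,:2]*1000).astype(np.float32))
    B=cv2.boxPoints((c,wh,a)); e=max((B[1]-B[0],B[2]-B[1]),key=np.linalg.norm)
    an=np.degrees(np.arctan2(e[1],e[0])); return np.array(c),wh,(an+90)%180-90
for T,z in(('long_plate_center',.063),('short_plate_center',.063),('tray_in',.018)):
    for m in manip.masks_of(T,'top'):
        k=m['mask'].astype(np.uint8); cs=max(cv2.findContours(k,0,1)[0],key=cv2.contourArea).reshape(-1,2)
        print(T,m['confidence'],rect(px2w('top',cs,z)))
# post
print('post base',px2w('top',[[70,183],[28,170]],0.0),'top if h=.2,.3',px2w('top',[[28,170]],.2),px2w('top',[[28,170]],.3))
cv2.imwrite('pics/crop.png',cv2.resize(im[90:260,0:320][:,:,::-1],None,fx=2.5,fy=2.5,interpolation=2))
```

```text
long_plate_center 0.83 (array([ 412.8738, -111.0889]), (167.2281036376953, 51.56894302368164), np.float32(33.957024))
long_plate_center 0.61 (array([652.6313, -51.0064]), (58.43793869018555, 180.70828247070312), np.float32(-3.0515747))
short_plate_center 0.73 (array([655.2578,  22.5732]), (54.46397399902344, 87.68069458007812), np.float32(-1.5775604))
short_plate_center 0.71 (array([546.2458, 293.3683]), (159.6800537109375, 259.3502502441406), np.float32(-4.1443863))
tray_in 0.59 (array([553.1549, 310.018 ]), (165.52220153808594, 271.67877197265625), np.float32(-4.3244705))
post base [[0.5949 0.5545 0.    ]
 [0.6357 0.6802 0.    ]] top if h=.2,.3 [[0.5893 0.532  0.2   ]] [[0.566 0.458 0.3  ]]
```

View pics/crop.png

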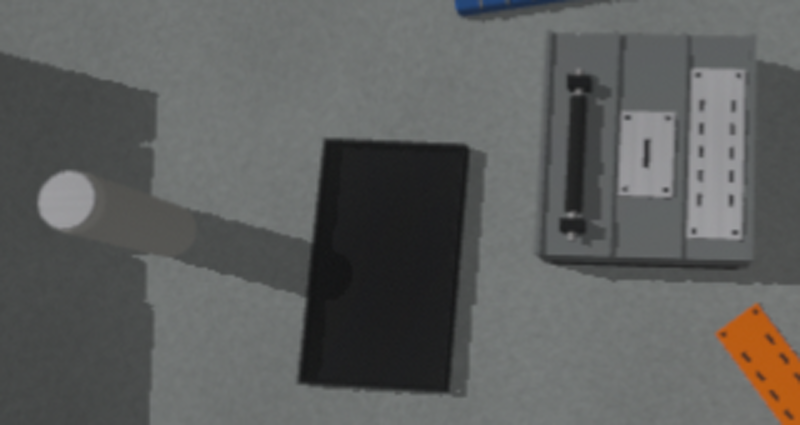

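Run:
```python
from h import *
np.set_printoptions(precision=4,suppress=True)
P=np.array([[551,33],[755,35],[541,257],[750,262],[619,36],[612,257],[687,38],[684,258], [693,69],[746,70],[687,237],[742,240]])/2.5+[0,90]
W=px2w('top',P,.062);print(W)
for a,b in((2,0),(3,1),(5,4),(7,6),(10,8),(11,9),(3,2),(1,0)):
    d=W[b]-W[a];print(a,b,np.degrees(np.arctan2(d[1],d[0])),np.linalg.norm(d))
```

```text
[[ 0.787   0.121   0.062 ]
 [ 0.7777 -0.0944  0.062 ]
 [ 0.5475  0.132   0.062 ]
 [ 0.537  -0.0803  0.062 ]
 [ 0.7812  0.0489  0.062 ]
 [ 0.5456  0.0595  0.062 ]
 [ 0.7767 -0.0228  0.062 ]
 [ 0.5428 -0.0137  0.062 ]
 [ 0.7424 -0.0282  0.062 ]
 [ 0.7396 -0.0835  0.062 ]
 [ 0.5643 -0.0173  0.062 ]
 [ 0.5597 -0.073   0.062 ]]
2 0 -2.633089512964508 0.23980194613570388
3 1 -3.3328050829771287 0.24114299593337815
5 4 -2.5707202061707863 0.23582878362726828
7 6 -2.231438689974088 0.23407867984030853
10 8 -3.50328148477507 0.17843813323573302
11 9 -3.334917372075835 0.18015258172294293
3 2 87.16743276272783 0.21259895182322555
1 0 87.52185649783505 0.21554329870366665
```

>>> {"name": "step_arm", "arguments": {"deltas": [{"rz": 0.073,"fingers": 0},{"rz": 0.073,"fingers": 0},{"rz": 0.072,"fingers": 0},{"tx": 0.3,"ty": -0.4,"fingers": 0},{"tx": 0.7,"ty": -0.8,"fingers": 0},{"tx": 0.7,"ty": -0.8,"fingers": 0},{"tx": 0.7,"ty": -0.8,"fingers": 0},{"tx": 0.7,"ty": -0.8,"fingers": 0},{"tx": 0.7,"ty": -0.8,"fingers": 0},{"tx": 0.7,"ty": -0.8,"fingers": 0},{"tx": 0.7,"ty": -0.8,"fingers": 0},{"tx": 0.7,"ty": -0.8,"fingers": 0},{"tx": 0.7,"ty": -0.8,"fingers": 0},{"tx": 0.7,"ty": -0.8,"fingers": 0},{"tx": 0.7,"ty": -0.8,"fingers": 0},{"tx": 0.7,"ty": -0.8,"fingers": 0},{"tx": 0.7,"ty": -0.8,"fingers": 0},{"tx": 0.7,"ty": -0.8,"fingers": 0},{"tx": 0.7,"ty": -0.8,"fingers": 0},{"tx": 0.3,"ty": -0.5,"fingers": 0}]}}

```text
schema error: expected keys tx, ty, tz, rx, ry, rz, fingers
```

>>> {"name": "step_arm", "arguments": {"deltas": [{"tx": 0,"ty": 0,"tz": 0,"rx": 0,"ry": 0,"rz": 0.073,"fingers": 0},{"tx": 0,"ty": 0,"tz": 0,"rx": 0,"ry": 0,"rz": 0.073,"fingers": 0},{"tx": 0,"ty": 0,"tz": 0,"rx": 0,"ry": 0,"rz": 0.072,"fingers": 0},{"tx": 0.3,"ty": -0.4,"tz": 0,"rx": 0,"ry": 0,"rz": 0,"fingers": 0},{"tx": 0.7,"ty": -0.8,"tz": 0,"rx": 0,"ry": 0,"rz": 0,"fingers": 0},{"tx": 0.7,"ty": -0.8,"tz": 0,"rx": 0,"ry": 0,"rz": 0,"fingers": 0},{"tx": 0.7,"ty": -0.8,"tz": 0,"rx": 0,"ry": 0,"rz": 0,"fingers": 0},{"tx": 0.7,"ty": -0.8,"tz": 0,"rx": 0,"ry": 0,"rz": 0,"fingers": 0},{"tx": 0.7,"ty": -0.8,"tz": 0,"rx": 0,"ry": 0,"rz": 0,"fingers": 0},{"tx": 0.7,"ty": -0.8,"tz": 0,"rx": 0,"ry": 0,"rz": 0,"fingers": 0},{"tx": 0.7,"ty": -0.8,"tz": 0,"rx": 0,"ry": 0,"rz": 0,"fingers": 0},{"tx": 0.7,"ty": -0.8,"tz": 0,"rx": 0,"ry": 0,"rz": 0,"fingers": 0},{"tx": 0.7,"ty": -0.8,"tz": 0,"rx": 0,"ry": 0,"rz": 0,"fingers": 0},{"tx": 0.7,"ty": -0.8,"tz": 0,"rx": 0,"ry": 0,"rz": 0,"fingers": 0},{"tx": 0.7,"ty": -0.8,"tz": 0,"rx": 0,"ry": 0,"rz": 0,"fingers": 0},{"tx": 0.7,"ty": -0.8,"tz": 0,"rx": 0,"ry": 0,"rz": 0,"fingers": 0},{"tx": 0.7,"ty": -0.8,"tz": 0,"rx": 0,"ry": 0,"rz": 0,"fingers": 0},{"tx": 0.7,"ty": -0.8,"tz": 0,"rx": 0,"ry": 0,"rz": 0,"fingers": 0},{"tx": 0.7,"ty": -0.8,"tz": 0,"rx": 0,"ry": 0,"rz": 0,"fingers": 0},{"tx": 0.3,"ty": -0.5,"tz": 0,"rx": 0,"ry": 0,"rz": 0,"fingers": 0}]}}

```text
time: 2.7
eef_pos: [0.6513, -0.1009, 0.2499]
eef_rot: [[0.999, -0.046, 0.0], [-0.046, -0.999, 0.002], [0.0, -0.002, -1.0]]
ft_force: [-0.3, -0.3, -0.0]
opening: -0.005
gripper_force: 0.0
```

>>> {"name": "step_arm", "arguments": {"deltas": [{"tx": 0.46,"ty": -0.64,"tz": 0,"rx": 0,"ry": 0,"rz": 0,"fingers": 0},{"tx": 0.46,"ty": -0.64,"tz": 0.4,"rx": 0,"ry": 0,"rz": 0,"fingers": 0},{"tx": 0,"ty": 0,"tz": 0.8,"rx": 0,"ry": 0,"rz": 0,"fingers": 0},{"tx": 0,"ty": 0,"tz": 0.8,"rx": 0,"ry": 0,"rz": 0,"fingers": 0},{"tx": 0,"ty": 0,"tz": 0.8,"rx": 0,"ry": 0,"rz": 0,"fingers": 0},{"tx": 0,"ty": 0,"tz": 0.6,"rx": 0,"ry": 0,"rz": 0,"fingers": 0},{"tx": 0,"ty": 0,"tz": 0.3,"rx": 0,"ry": 0,"rz": 0,"fingers": 0},{"tx": 0,"ty": 0,"tz": 0.0,"rx": 0,"ry": 0,"rz": 0,"fingers": 0}]}}

```text
time: 3.5
eef_pos: [0.688, -0.0552, 0.1007]
eef_rot: [[0.999, -0.049, -0.003], [-0.049, -0.999, 0.0], [-0.003, 0.0, -1.0]]
ft_force: [-0.3, 0.0, 0.9]
opening: -0.003
gripper_force: 0.0
```

Run:
```python
from h import *
np.set_printoptions(precision=4,suppress=True)
im=snap('scene','s2.png'); print(manip.observe()['eef_pos'])
cv2.imwrite('pics/s2c.png',cv2.resize(im[160:330,90:330][:,:,::-1],None,fx=3,fy=3,interpolation=2))
```

```text
[ 0.6889 -0.0551  0.1025]
```

View pics/s2c.png

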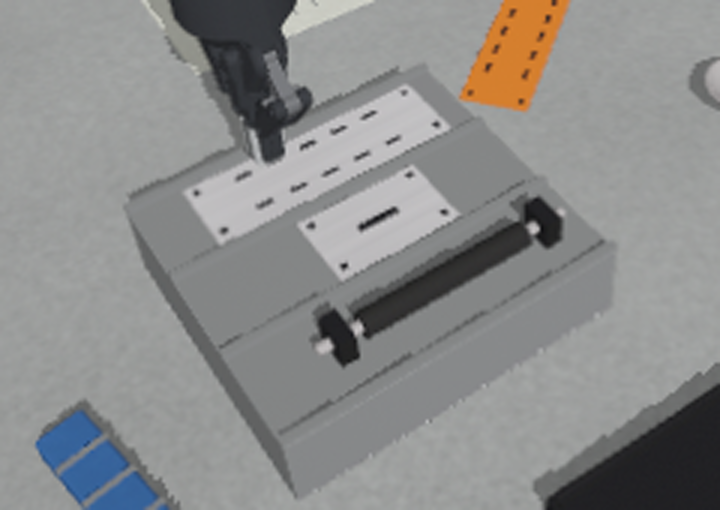

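The closed fingertips hover over the long plate (crop px 268,155), just behind its middle. I'll lower them to touch.

>>> {"name": "step_arm", "arguments": {"deltas": [{"tx": 0,"ty": -0.06,"tz": 0.25,"rx": 0,"ry": 0,"rz": 0,"fingers": 0},{"tx": 0,"ty": 0,"tz": 0.15,"rx": 0,"ry": 0,"rz": 0,"fingers": 0},{"tx": 0,"ty": 0,"tz": 0.08,"rx": 0,"ry": 0,"rz": 0,"fingers": 0},{"tx": 0,"ty": 0,"tz": 0.03,"rx": 0,"ry": 0,"rz": 0,"fingers": 0},{"tx": 0,"ty": 0,"tz": 0,"rx": 0,"ry": 0,"rz": 0,"fingers": 0},{"tx": 0,"ty": 0,"tz": 0,"rx": 0,"ry": 0,"rz": 0,"fingers": 0}]}}

```text
time: 4.15
eef_pos: [0.6891, -0.0527, 0.0823]
eef_rot: [[0.999, -0.049, 0.001], [-0.049, -0.999, -0.0], [0.001, 0.0, -1.0]]
ft_force: [-0.6, 0.9, 2.7]
opening: -0.0
gripper_force: 0.9
```

Contact is just starting, so I'll press a little more.

>>> {"name": "step_arm", "arguments": {"deltas": [{"tx": 0,"ty": 0,"tz": 0.04,"rx": 0,"ry": 0,"rz": 0,"fingers": 0},{"tx": 0,"ty": 0,"tz": 0,"rx": 0,"ry": 0,"rz": 0,"fingers": 0},{"tx": 0,"ty": 0,"tz": 0,"rx": 0,"ry": 0,"rz": 0,"fingers": 0}]}}

```text
time: 4.45
eef_pos: [0.6894, -0.0527, 0.0822]
eef_rot: [[0.999, -0.049, 0.001], [-0.049, -0.999, -0.0], [0.002, 0.0, -1.0]]
ft_force: [-5.4, 0.5, 12.8]
opening: -0.004
gripper_force: 6.2
```

>>> {"name": "step_arm", "arguments": {"deltas": [{"tx": -0.1,"ty": 0,"tz": 0,"rx": 0,"ry": 0,"rz": 0,"fingers": 0},{"tx": -0.1,"ty": 0,"tz": 0,"rx": 0,"ry": 0,"rz": 0,"fingers": 0},{"tx": -0.15,"ty": 0,"tz": 0,"rx": 0,"ry": 0,"rz": 0,"fingers": 0},{"tx": -0.15,"ty": 0,"tz": 0,"rx": 0,"ry": 0,"rz": 0,"fingers": 0}]}}

```text
time: 4.85
eef_pos: [0.6707, -0.0518, 0.0823]
eef_rot: [[0.999, -0.049, 0.005], [-0.049, -0.999, -0.0], [0.005, 0.0, -1.0]]
ft_force: [3.9, 0.2, 7.9]
opening: 0.001
gripper_force: 3.5
```

>>> {"name": "step_arm", "arguments": {"deltas": [{"tx": -0.15,"ty": 0,"tz": 0.02,"rx": 0,"ry": 0,"rz": 0,"fingers": 0},{"tx": -0.15,"ty": 0,"tz": 0,"rx": 0,"ry": 0,"rz": 0,"fingers": 0},{"tx": -0.15,"ty": 0,"tz": 0,"rx": 0,"ry": 0,"rz": 0,"fingers": 0},{"tx": -0.15,"ty": 0,"tz": 0,"rx": 0,"ry": 0,"rz": 0,"fingers": 0},{"tx": -0.15,"ty": 0,"tz": 0,"rx": 0,"ry": 0,"rz": 0,"fingers": 0}]}}

```text
time: 5.35
eef_pos: [0.6415, -0.0504, 0.0822]
eef_rot: [[0.999, -0.049, 0.007], [-0.049, -0.999, -0.0], [0.007, 0.0, -1.0]]
ft_force: [4.3, 0.0, 9.9]
opening: 0.0
gripper_force: 5.1
```

Run:
```python
from h import *
np.set_printoptions(precision=4,suppress=True)
im=snap('scene','s3.png'); s=manip.observe(); print(s['time'],s['eef_pos'],s['ft_force'])
cv2.imwrite('pics/s3c.png',cv2.resize(im[150:280,120:310][:,:,::-1],None,fx=4,fy=4,interpolation=2))
```

```text
5.4 [ 0.6408 -0.0503  0.0822] [-0.0382  0.5683 10.6548]
```

View pics/s3c.png

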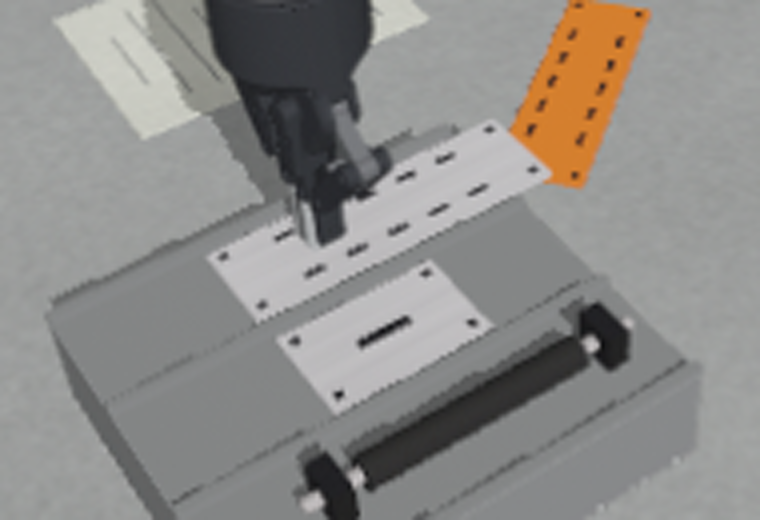

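The plate follows the fingers; its near end (crop px 520,150) now sticks out a little. I'll slide it about 30 mm more, then lift off.

>>> {"name": "step_arm", "arguments": {"deltas": [{"tx": -0.15,"ty": 0,"tz": 0,"rx": 0,"ry": 0,"rz": 0,"fingers": 0},{"tx": -0.15,"ty": 0,"tz": 0,"rx": 0,"ry": 0,"rz": 0,"fingers": 0},{"tx": -0.15,"ty": 0,"tz": 0,"rx": 0,"ry": 0,"rz": 0,"fingers": 0},{"tx": -0.15,"ty": 0,"tz": 0,"rx": 0,"ry": 0,"rz": 0,"fingers": 0},{"tx": -0.13,"ty": 0,"tz": 0,"rx": 0,"ry": 0,"rz": 0,"fingers": 0},{"tx": 0,"ty": 0,"tz": 0,"rx": 0,"ry": 0,"rz": 0,"fingers": 0},{"tx": 0,"ty": 0,"tz": -0.2,"rx": 0,"ry": 0,"rz": 0,"fingers": 0},{"tx": 0,"ty": 0,"tz": -0.6,"rx": 0,"ry": 0,"rz": 0,"fingers": 0},{"tx": 0,"ty": 0,"tz": -1,"rx": 0,"ry": 0,"rz": 0,"fingers": 0},{"tx": 0,"ty": 0,"tz": -1,"rx": 0,"ry": 0,"rz": 0,"fingers": 100},{"tx": -0.5,"ty": 0,"tz": -0.5,"rx": 0,"ry": 0,"rz": 0,"fingers": 100},{"tx": -0.8,"ty": 0,"tz": 0,"rx": 0,"ry": 0,"rz": 0,"fingers": 100},{"tx": -0.8,"ty": 0,"tz": 0,"rx": 0,"ry": 0,"rz": 0,"fingers": 100},{"tx": 0,"ty": 0,"tz": 0,"rx": 0,"ry": 0,"rz": 0,"fingers": 100}]}}

```text
time: 6.8
eef_pos: [0.523, -0.0448, 0.2118]
eef_rot: [[0.999, -0.049, -0.001], [-0.049, -0.999, -0.001], [-0.001, 0.001, -1.0]]
ft_force: [0.3, 0.2, 0.7]
opening: 0.847
gripper_force: 0.0
```

Run:
```python
from h import *
np.set_printoptions(precision=4,suppress=True)
im=snap('scene','s4.png'); s=manip.observe(); print(s['time'],s['eef_pos'],s['ft_force'])
cv2.imwrite('pics/s4c.png',cv2.resize(im[150:280,120:310][:,:,::-1],None,fx=4,fy=4,interpolation=2))
for n in('scene','top'):
  if n=='top': snap('top','top4.png')
  for m in manip.masks_of('long_plate_center',n):
    k=m['mask'].astype(np.uint8); cs=max(cv2.findContours(k,0,1)[0],key=cv2.contourArea).reshape(-1,2)
    P=px2w(n,cs,.063);c,wh,a=cv2.minAreaRect((P[:,:2]*1000).astype(np.float32));print(n,m['confidence'],c,wh,a)
```

```text
6.85 [ 0.5247 -0.045   0.212 ] [0.733  0.0852 0.5656]
scene 0.69 (445.9914245605469, -72.58457946777344) (128.04493713378906, 51.291656494140625) 34.42787170410156
scene 0.61 (578.2744750976562, -45.410125732421875) (62.12846374511719, 182.93746948242188) 87.8924560546875
```

View pics/s4c.png

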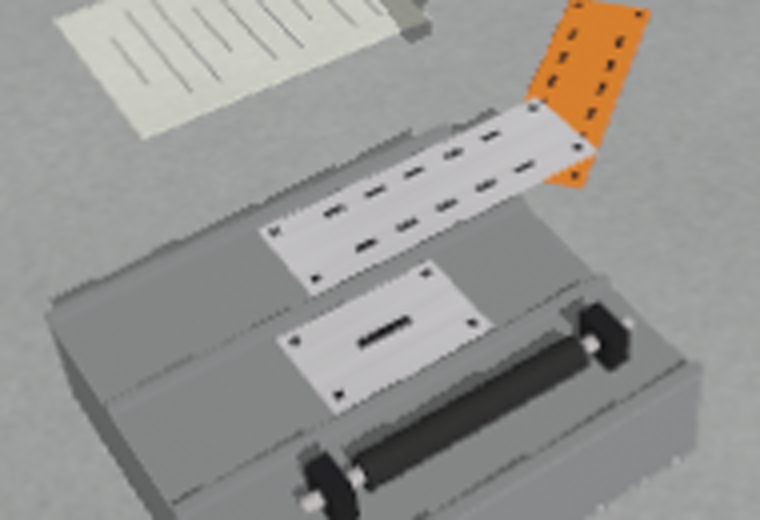

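The plate now overhangs the front edge by about 53 mm (crop px 565,135), and the short plate hasn't moved. I'll descend with open fingers straddling the overhanging end, close and grip.

>>> {"name": "step_arm", "arguments": {"deltas": [{"tx": -0.32,"ty": -0.05,"tz": 0,"rx": 0,"ry": 0,"rz": 0,"fingers": 100},{"tx": 0,"ty": 0,"tz": 0.8,"rx": 0,"ry": 0,"rz": 0,"fingers": 100},{"tx": 0,"ty": 0,"tz": 0.8,"rx": 0,"ry": 0,"rz": 0,"fingers": 100},{"tx": 0,"ty": 0,"tz": 0.7,"rx": 0,"ry": 0,"rz": 0,"fingers": 100},{"tx": 0,"ty": 0,"tz": 0.5,"rx": 0,"ry": 0,"rz": 0,"fingers": 100},{"tx": 0,"ty": 0,"tz": 0.4,"rx": 0,"ry": 0,"rz": 0,"fingers": 100},{"tx": 0,"ty": 0,"tz": 0.3,"rx": 0,"ry": 0,"rz": 0,"fingers": 100},{"tx": 0,"ty": 0,"tz": 0.2,"rx": 0,"ry": 0,"rz": 0,"fingers": 100},{"tx": 0,"ty": 0,"tz": 0,"rx": 0,"ry": 0,"rz": 0,"fingers": 100},{"tx": 0,"ty": 0,"tz": 0,"rx": 0,"ry": 0,"rz": 0,"fingers": 100}]}}

```text
time: 8.0
eef_pos: [0.5138, -0.0421, 0.064]
eef_rot: [[0.999, -0.048, 0.001], [-0.048, -0.999, 0.0], [0.001, -0.0, -1.0]]
ft_force: [0.0, 0.0, 0.3]
opening: 1.001
gripper_force: 0.0
```

>>> {"name": "step_arm", "arguments": {"deltas": [{"tx": 0,"ty": 0,"tz": 0,"rx": 0,"ry": 0,"rz": 0,"fingers": 55},{"tx": 0,"ty": 0,"tz": 0,"rx": 0,"ry": 0,"rz": 0,"fingers": 50},{"tx": 0,"ty": 0,"tz": 0,"rx": 0,"ry": 0,"rz": 0,"fingers": 40},{"tx": 0,"ty": 0,"tz": 0,"rx": 0,"ry": 0,"rz": 0,"fingers": 30},{"tx": 0,"ty": 0,"tz": 0,"rx": 0,"ry": 0,"rz": 0,"fingers": 30},{"tx": 0,"ty": 0,"tz": 0,"rx": 0,"ry": 0,"rz": 0,"fingers": 0},{"tx": 0,"ty": 0,"tz": 0,"rx": 0,"ry": 0,"rz": 0,"fingers": 0},{"tx": 0,"ty": 0,"tz": 0,"rx": 0,"ry": 0,"rz": 0,"fingers": 0}], "squeeze": 80}}

```text
time: 8.8
eef_pos: [0.5137, -0.0422, 0.064]
eef_rot: [[0.999, -0.049, 0.001], [-0.049, -0.999, -0.0], [0.001, 0.0, -1.0]]
ft_force: [-0.4, 0.4, 4.9]
opening: 0.623
gripper_force: 82.5
```

>>> {"name": "step_arm", "arguments": {"deltas": [{"tx": 0,"ty": 0,"tz": -0.1,"rx": 0,"ry": 0,"rz": 0,"fingers": 0},{"tx": 0,"ty": 0,"tz": -0.2,"rx": 0,"ry": 0,"rz": 0,"fingers": 0},{"tx": 0,"ty": 0,"tz": -0.3,"rx": 0,"ry": 0,"rz": 0,"fingers": 0},{"tx": 0,"ty": 0,"tz": -0.4,"rx": 0,"ry": 0,"rz": 0,"fingers": 0},{"tx": 0,"ty": 0,"tz": -0.4,"rx": 0,"ry": 0,"rz": 0,"fingers": 0},{"tx": 0,"ty": 0,"tz": -0.4,"rx": 0,"ry": 0,"rz": 0,"fingers": 0},{"tx": 0,"ty": 0,"tz": -0.2,"rx": 0,"ry": 0,"rz": 0,"fingers": 0},{"tx": 0,"ty": 0,"tz": 0,"rx": 0,"ry": 0,"rz": 0,"fingers": 0}]}}

```text
time: 9.6
eef_pos: [0.514, -0.0422, 0.145]
eef_rot: [[0.999, -0.049, 0.002], [-0.049, -0.999, -0.001], [0.002, 0.0, -1.0]]
ft_force: [-0.2, 0.0, -0.1]
opening: 0.621
gripper_force: 83.6
```

Run:
```python
from h import *
np.set_printoptions(precision=4,suppress=True)
im=snap('scene','s5.png'); s=manip.observe(); print(s['time'],s['eef_pos'],s['ft_force'],s['opening'],s['gripper_force'])
cv2.imwrite('pics/s5c.png',cv2.resize(im[110:300,100:330][:,:,::-1],None,fx=3,fy=3,interpolation=2))
```

```text
9.65 [ 0.5134 -0.0422  0.1439] [ 0.7389 -0.3347 -0.6437] 0.6189804330893692 83.6404037475586
```

View pics/s5c.png

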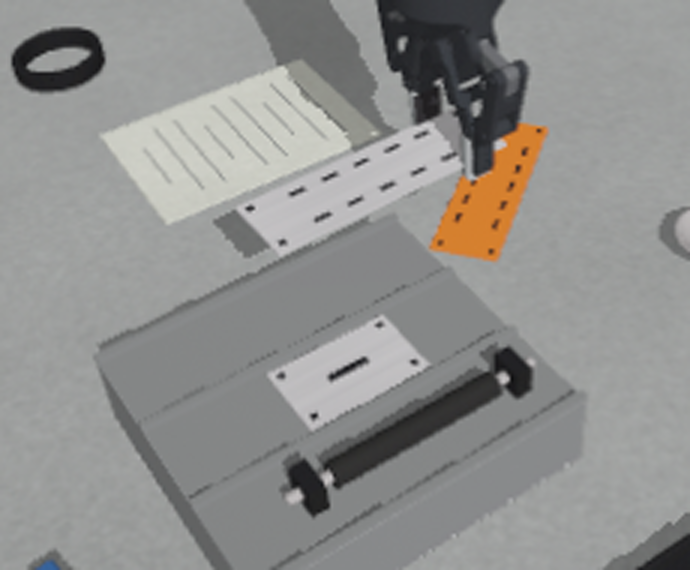

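Run:
```python
from h import *
np.set_printoptions(precision=3,suppress=True)
u=np.array([.9988,-.0488,0]);v=np.array([.0488,.9988,0])
T=np.array([.5134,-.0422,.1425])
for dz in(0,-.01,-.02): print(dz,w2px('scene',[T+.154*u+s*.028*v+[0,0,dz] for s in(-1,1)]))
```

```text
0 [[178.555 178.49 ]
 [192.652 193.9  ]]
-0.01 [[179.303 182.362]
 [193.314 197.82 ]]
-0.02 [[180.039 186.168]
 [193.965 201.668]]
```

The plate is held nearly level, with only about 2 mm of sag. I'll carry it over to the tray.

>>> {"name": "step_arm", "arguments": {"deltas": [{"tx": 0,"ty": 0,"tz": -0.5,"rx": 0,"ry": 0,"rz": 0.016,"fingers": 0},{"tx": 0,"ty": -0.2,"tz": -0.5,"rx": 0,"ry": 0,"rz": 0,"fingers": 0},{"tx": -0.1,"ty": -0.5,"tz": 0,"rx": 0,"ry": 0,"rz": 0,"fingers": 0},{"tx": -0.1,"ty": -0.7,"tz": 0,"rx": 0,"ry": 0,"rz": 0,"fingers": 0},{"tx": -0.1,"ty": -0.8,"tz": 0,"rx": 0,"ry": 0,"rz": 0,"fingers": 0},{"tx": -0.1,"ty": -0.8,"tz": 0,"rx": 0,"ry": 0,"rz": 0,"fingers": 0},{"tx": -0.1,"ty": -0.8,"tz": 0,"rx": 0,"ry": 0,"rz": 0,"fingers": 0},{"tx": -0.1,"ty": -0.8,"tz": 0,"rx": 0,"ry": 0,"rz": 0,"fingers": 0},{"tx": -0.1,"ty": -0.8,"tz": 0,"rx": 0,"ry": 0,"rz": 0,"fingers": 0},{"tx": -0.1,"ty": -0.8,"tz": 0,"rx": 0,"ry": 0,"rz": 0,"fingers": 0},{"tx": -0.1,"ty": -0.8,"tz": 0,"rx": 0,"ry": 0,"rz": 0,"fingers": 0},{"tx": -0.1,"ty": -0.8,"tz": 0,"rx": 0,"ry": 0,"rz": 0,"fingers": 0},{"tx": -0.1,"ty": -0.6,"tz": 0,"rx": 0,"ry": 0,"rz": 0,"fingers": 0},{"tx": -0.1,"ty": -0.5,"tz": 0,"rx": 0,"ry": 0,"rz": 0,"fingers": 0},{"tx": 0,"ty": 0,"tz": 0,"rx": 0,"ry": 0,"rz": 0,"fingers": 0},{"tx": 0,"ty": 0,"tz": 0,"rx": 0,"ry": 0,"rz": 0,"fingers": 0}]}}

```text
time: 11.25
eef_pos: [0.4913, 0.3162, 0.1825]
eef_rot: [[0.997, -0.073, -0.001], [-0.073, -0.997, -0.001], [-0.001, 0.001, -1.0]]
ft_force: [1.1, -0.6, -1.1]
opening: 0.62
gripper_force: 83.8
```

>>> {"name": "step_arm", "arguments": {"deltas": [{"tx": 0,"ty": 0,"tz": 0.4,"rx": 0,"ry": 0,"rz": 0,"fingers": 0},{"tx": 0,"ty": 0,"tz": 0.7,"rx": 0,"ry": 0,"rz": 0,"fingers": 0},{"tx": 0,"ty": 0,"tz": 0.7,"rx": 0,"ry": 0,"rz": 0,"fingers": 0},{"tx": 0,"ty": 0,"tz": 0.7,"rx": 0,"ry": 0,"rz": 0,"fingers": 0},{"tx": 0,"ty": 0,"tz": 0.6,"rx": 0,"ry": 0,"rz": 0,"fingers": 0},{"tx": 0,"ty": 0,"tz": 0.4,"rx": 0,"ry": 0,"rz": 0,"fingers": 0},{"tx": 0,"ty": 0,"tz": 0.2,"rx": 0,"ry": 0,"rz": 0,"fingers": 0},{"tx": 0,"ty": 0,"tz": 0.1,"rx": 0,"ry": 0,"rz": 0,"fingers": 0},{"tx": 0,"ty": 0,"tz": 0,"rx": 0,"ry": 0,"rz": 0,"fingers": 0}]}}

```text
time: 12.15
eef_pos: [0.4919, 0.3164, 0.0316]
eef_rot: [[0.997, -0.074, 0.0], [-0.074, -0.997, 0.0], [0.0, -0.0, -1.0]]
ft_force: [-1.1, 0.4, -0.5]
opening: 0.619
gripper_force: 83.8
```

Run:
```python
from h import *
np.set_printoptions(precision=4,suppress=True)
im=snap('scene','s6.png'); s=manip.observe(); print(s['time'],s['eef_pos'],s['ft_force'],s['opening'],s['gripper_force'])
cv2.imwrite('pics/s6c.png',cv2.resize(im[200:384,250:470][:,:,::-1],None,fx=3,fy=3,interpolation=2))
```

```text
12.2 [0.492  0.3167 0.0322] [ 0.3822  0.9394 -0.2164] 0.6203897652479139 83.8456678390503
```

View pics/s6c.png

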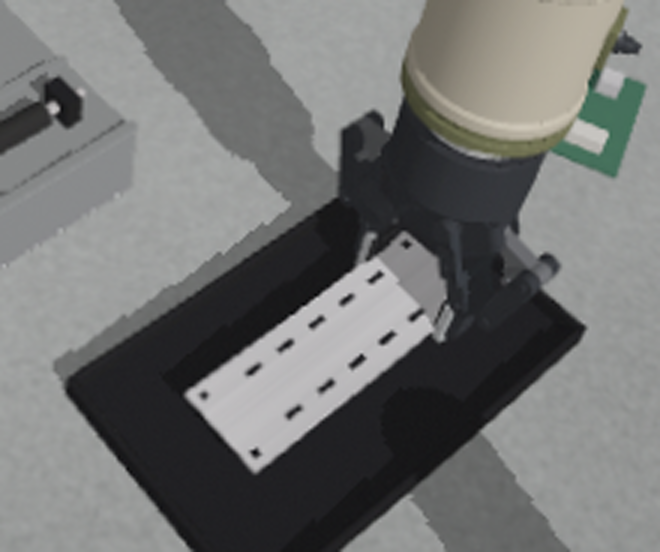

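The plate is level over the middle of the tray (crop px 310,360). I'll lower it gently until it touches.

>>> {"name": "step_arm", "arguments": {"deltas": [{"tx": 0,"ty": 0,"tz": 0.06,"rx": 0,"ry": 0,"rz": 0,"fingers": 0},{"tx": 0,"ty": 0,"tz": 0.06,"rx": 0,"ry": 0,"rz": 0,"fingers": 0},{"tx": 0,"ty": 0,"tz": 0.06,"rx": 0,"ry": 0,"rz": 0,"fingers": 0},{"tx": 0,"ty": 0,"tz": 0,"rx": 0,"ry": 0,"rz": 0,"fingers": 0}]}}

```text
time: 12.6
eef_pos: [0.4915, 0.3163, 0.024]
eef_rot: [[0.997, -0.074, -0.0], [-0.074, -0.997, -0.0], [-0.0, 0.0, -1.0]]
ft_force: [-0.4, -0.0, 0.3]
opening: 0.62
gripper_force: 83.8
```

>>> {"name": "step_arm", "arguments": {"deltas": [{"tx": 0,"ty": 0,"tz": 0.05,"rx": 0,"ry": 0,"rz": 0,"fingers": 0},{"tx": 0,"ty": 0,"tz": 0.04,"rx": 0,"ry": 0,"rz": 0,"fingers": 0},{"tx": 0,"ty": 0,"tz": 0,"rx": 0,"ry": 0,"rz": 0,"fingers": 0}]}}

```text
time: 12.9
eef_pos: [0.4917, 0.3165, 0.0208]
eef_rot: [[0.997, -0.074, 0.0], [-0.074, -0.997, -0.0], [0.0, 0.0, -1.0]]
ft_force: [-0.2, -0.7, 1.2]
opening: 0.619
gripper_force: 85.6
```

>>> {"name": "step_arm", "arguments": {"deltas": [{"tx": 0,"ty": 0,"tz": 0.04,"rx": 0,"ry": 0,"rz": 0,"fingers": 0},{"tx": 0,"ty": 0,"tz": 0,"rx": 0,"ry": 0,"rz": 0,"fingers": 0}]}}

```text
time: 13.1
eef_pos: [0.4917, 0.3165, 0.0207]
eef_rot: [[0.997, -0.074, 0.001], [-0.074, -0.997, -0.001], [0.001, 0.001, -1.0]]
ft_force: [-6.8, -5.6, 20.8]
opening: 0.617
gripper_force: 95.2
```

The fingertips are on the floor. I'll raise them slightly, dip the far end so the plate touches down softly, and release.

>>> {"name": "step_arm", "arguments": {"deltas": [{"tx": 0,"ty": 0,"tz": -0.08,"rx": 0,"ry": 0,"rz": 0,"fingers": 0},{"tx": 0,"ty": 0,"tz": 0,"rx": 0,"ry": -0.02,"rz": 0,"fingers": 0},{"tx": 0,"ty": 0,"tz": 0,"rx": 0,"ry": -0.015,"rz": 0,"fingers": 0},{"tx": 0,"ty": 0,"tz": 0,"rx": 0,"ry": 0,"rz": 0,"fingers": 0}], "squeeze": 40}}

```text
time: 13.5
eef_pos: [0.4924, 0.3158, 0.0218]
eef_rot: [[0.996, -0.075, -0.057], [-0.075, -0.997, 0.004], [-0.057, 0.0, -0.998]]
ft_force: [-0.3, -0.1, -0.3]
opening: 0.616
gripper_force: 83.8
```

>>> {"name": "step_arm", "arguments": {"deltas": [{"tx": 0,"ty": 0,"tz": 0,"rx": 0,"ry": 0,"rz": 0,"fingers": 66},{"tx": 0,"ty": 0,"tz": 0,"rx": 0,"ry": 0,"rz": 0,"fingers": 70},{"tx": 0,"ty": 0,"tz": 0,"rx": 0,"ry": 0,"rz": 0,"fingers": 75},{"tx": 0,"ty": 0,"tz": 0,"rx": 0,"ry": 0,"rz": 0,"fingers": 80},{"tx": 0,"ty": 0,"tz": 0,"rx": 0,"ry": 0,"rz": 0,"fingers": 90},{"tx": 0,"ty": 0,"tz": 0,"rx": 0,"ry": 0.035,"rz": 0,"fingers": 90},{"tx": 0,"ty": 0,"tz": -0.1,"rx": 0,"ry": 0,"rz": 0,"fingers": 90},{"tx": 0,"ty": 0,"tz": -0.3,"rx": 0,"ry": 0,"rz": 0,"fingers": 90},{"tx": 0,"ty": 0,"tz": -0.7,"rx": 0,"ry": 0,"rz": 0,"fingers": 90},{"tx": 0,"ty": 0,"tz": -1,"rx": 0,"ry": 0,"rz": 0,"fingers": 90},{"tx": -0.3,"ty": 0.3,"tz": -1,"rx": 0,"ry": 0,"rz": 0,"fingers": 90},{"tx": -0.5,"ty": 0.6,"tz": -1,"rx": 0,"ry": 0,"rz": 0,"fingers": 90},{"tx": -0.3,"ty": 0.6,"tz": -0.6,"rx": 0,"ry": 0,"rz": 0,"fingers": 90},{"tx": 0,"ty": 0,"tz": 0,"rx": 0,"ry": 0,"rz": 0,"fingers": 90}]}}

```text
time: 14.9
eef_pos: [0.4444, 0.2589, 0.2145]
eef_rot: [[0.997, -0.075, 0.006], [-0.075, -0.997, 0.001], [0.006, -0.001, -1.0]]
ft_force: [0.2, -0.1, 0.7]
opening: 0.9
gripper_force: 0.0
```

Run:
```python
from h import *
np.set_printoptions(precision=4,suppress=True)
im=snap('scene','s7.png'); s=manip.observe(); print(s['time'],s['eef_pos'],s['ft_force'],s['opening'])
t=manip.snapshot('top')
print([(c2w('top',r['position']),r['confidence']) for r in manip.place_of('long_plate_center','top')])
print([(c2w('scene',r['position']),r['confidence']) for r in manip.place_of('long_plate_center','scene')])
a=cv2.resize(im,None,fx=1.25,fy=1.25)[200:480,50:640]
cv2.imwrite('pics/s7c.png',a[:,:,::-1])
```

```text
14.95 [0.4445 0.2596 0.2125] [-0.3351  0.7291 -0.1417] 0.9012954389208457
[(array([ 0.4114, -0.1158, -0.0001]), 0.98), (array([0.5488, 0.3088, 0.0086]), 0.66)]
[(array([0.5551, 0.3095, 0.0051]), 0.82), (array([ 0.4141, -0.1173,  0.003 ]), 0.71), (array([0.6539, 0.0225, 0.0635]), 0.63)]
```

View pics/s7c.png

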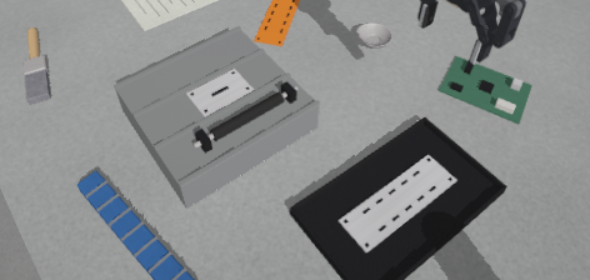

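The long plate lies flat in the middle of the tray (crop px 398,203). The short plate and roller are where they were, and the gripper is clear.

```bash
python3 -c "
from rig import manip
print(manip.sign_off())"
```

```text
the job is handed in; nothing more can be done
None
```

The long plate now lies flat in the middle of the black parts tray, the short plate is where it was, and the job is handed in at about 15 s on the robot's clock.

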